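# Load two push-back tin racks

### The arm

A 7-joint arm with a two-finger parallel gripper is mounted at the origin on a cart in front of the work surface, level with it; the furniture and walls round the work are solid. World frame = base frame: x ahead of the robot, y to its left, z up, the work surface at z = 0. Lengths are in mm, angles in rad, forces in N, time in s.
With the tool pointing down it reaches from about 425 to 875 mm from the base axis. Payload 8.4 kg.
Tool frame: the origin (TCP) lies where the fingers leave the gripper's body, on its centre line; the fingertips stand 70 mm ahead of it and the grasp point (between the pads) lies 51 mm ahead of it; z points along the fingers, y is the line along which they close (so a half turn about z gives the same grasp; the last joint's range is limited). The gripper opens to 87 mm and grips with 3 to 60 N. Pads are 19 mm wide; open, the fingers measure 117 mm over their backs; the gripper's body (75 mm by 190 mm) begins 51 mm behind the grasp point.
Start: joints at [1.024, 0.333, 0.04, 1.465, -0.013, 1.343, -0.059], TCP at [281.415, -585.895, 292.246] pointing down, gripper open.
Joint ranges: [-2.58, 2.58], [-0.38, 2.09], [-1.3, 1.39], [0.25, 2.4], [-1.5, 4.64], [0.08, 2.09], [-2.65, 2.65]. Speed limits (rad/s): [2.22, 2.22, 2.79, 2.79, 3.14, 3.14, 3.14].

### API

Orientations are given as a unit quaternion [x, y, z, w].
In Python, from cell import bot gives the robot as it stands.
- The arm moves only by the tool play_rows, never from a script. Its argument "targets" is a list of rows, each a list of 3 entries, a list of its own where there are three numbers: the shift along the world's x, y, z in m, then the turn, a rotation vector about the world's x, y, z in rad, then the opening, from 0 (shut) to 1 (fully open). In form: [[[dx, dy, dz], [ax, ay, az], hand], ...]. A call has 1 to 20 rows; each row shifts and turns the commanded pose from where the row before left it; what a row does not reach is not made up. A row lasts 1/10 s, in which the tool goes at most 50 mm and 8.59 degrees, less where a joint would pass 70% of its speed; a pose out of reach is approached as far as the arm can. A call with a gripper value outside its range is refused whole. The fingers move at their own pace and stop on an object; "grip_force" is the grip in N (left out, the last holds). Time passes only in rows, so rows that do not move let the fingers close. It gives the time, the measured TCP pose, the force, the opening and the grip force at its end, in the units of the state.
- bot.state(): the state, without advancing time (a new reading comes with each control period).
- bot.get_image(name): name is "side" or "top"; returns the picture (480x640x3 uint8, red, green, blue); there is no depth.
- bot.camera_info(name): a dict with "intrinsics" (3x3 intrinsics, pixels), "dist_coeffs" ([k1, k2, p1, p2, k3] as OpenCV has them; the pictures are not rectified), "xyz" and "orientation" of the camera in the world. Camera axes: x right, y down, z forward; pixel columns grow to the right and rows downward; lengths in mm; the calibration is good to about 2 mm. A picture is of the moment at which its call begins. camera_info takes no time and is no camera call.
- bot.finish_job(): hands the job in; it is judged then, once.
The state is a dict: "time": time; "joints": joint angles; "qd": joint speeds; "tau": joint torques, N m; "eef_pos": TCP position; "eef_rot": TCP orientation; "ft_force": force on the tool from outside, world axes, zero at the start; "wrist_torque": the same for the moment, N m; "grip_width": finger opening in mm; "finger_force": force on a finger pad.
Only numpy, scipy, OpenCV 4.12 (cv2) and the standard library are available. Lean on these libraries where they do the work, as an engineer would, in place of code of your own. Each camera call takes 0.05 s, during which the arm holds its last target. There are 200 camera calls.

### The job

A food tin lies waiting in the mouth of each of the two sloped tin racks. With the fingertips, gently push each one up its lane until it is past the sprung stop flap and the flap has come up behind it (the tin already in one lane moves up ahead of it), then let it settle back so that it rests on the flap. Only push: do not grip, lift or flick a tin or let it run, and leave everything else on the worktop where it is.

Things in the scene. Friction and masses are not known exactly. Their poses are not given: they have to be found in the camera images.
- track_a: floor of the partly stocked tin rack's lane: fixed grey sheet metal, 62 mm wide inside, side guides 21 mm high, climbing at 0.14 rad. Origin: on the floor under the waiting tin, mid-width, 34 mm above the worktop; x up the slope, y left, z square to the floor. Mouth lip (12 mm high) at x = -28 mm, flap from x = 14 to 55 mm, back wall at x = 226 mm. A lying tin's centre is at z = 38 mm
- track_b: floor of the empty tin rack's lane: fixed grey sheet metal, 62 mm wide inside, side guides 21 mm high, climbing at 0.14 rad. Origin: on the floor under the waiting tin, mid-width, 34 mm above the worktop; x up the slope, y left, z square to the floor. Mouth lip (12 mm high) at x = -28 mm, flap from x = 14 to 55 mm, back wall at x = 226 mm. A lying tin's centre is at z = 38 mm
- flap_a (a joint): sprung steel stop flap, 40 mm wide, in the floor of track_a, hinged at its mouth end: 0 = up, free end 15 mm above the floor; 0.36 = flush, pressed down by a tin rolled over it from the mouth. The spring (1 N at the free end) lifts it behind the tin once the tin's centre is past x = 86 mm; it then holds back one or two tins let back onto it gently
- flap_b (a joint): sprung steel stop flap, 40 mm wide, in the floor of track_b, hinged at its mouth end: 0 = up, free end 15 mm above the floor; 0.36 = flush, pressed down by a tin rolled over it from the mouth. The spring (1 N at the free end) lifts it behind the tin once the tin's centre is past x = 86 mm; it then holds back one or two tins let back onto it gently
- tin_a_mid (a point): centre of a food tin, a plain cylinder 75 mm in diameter and 58 mm long, about 0.25 kg, lying across lane a with its axis level (along the track's y), free to roll up and down the lane; waits against the lip in the mouth of track_a, at x = 0; loaded and resting on the flap it is at x = 86 mm.
- tin_row_mid (a point): centre of a food tin, a plain cylinder 75 mm in diameter and 58 mm long, about 0.25 kg, lying across lane a with its axis level (along the track's y), free to roll up and down the lane; already loaded: it rests against the raised flap of track_a, at x = 86 mm, and is pushed on up the lane by the tin loaded after it, to x = 162 mm.
- tin_b_mid (a point): centre of a food tin, a plain cylinder 75 mm in diameter and 58 mm long, about 0.25 kg, lying across lane b with its axis level (along the track's y), free to roll up and down the lane; waits against the lip in the mouth of track_b, which holds no other tin, at x = 0; loaded and resting on the flap it is at x = 86 mm.
- tin_a: the waiting tin of track_a; origin at the centre of one end face, z along its axis; it turns as it rolls.
- tin_row: the loaded tin of track_a; axes as tin_a.
- tin_b: the waiting tin of track_b; axes as tin_a.
- tape_roll: roll of packing tape lying flat between the mouths of the racks, 96 mm across, 24 mm high; origin under its centre. Bystander.
- marker: marker pen lying between the racks, 132 x 18 mm; origin under its middle. Bystander.
- stamp: rubber stamp standing upright between the racks, 35 x 23 mm, 70 mm high; origin under its centre. Bystander.
- spare_tin: food tin standing upright at the right, 75 x 58 mm, not for loading; origin under its centre. Bystander.
- keys_bunch: bunch of keys lying at the right, 84 x 118 x 8 mm; origin under its middle. Bystander.
- glue: glue stick standing upright at the right, 26 mm across, 88 mm high; origin under its centre. Bystander.
- driver: screwdriver lying in front of the racks, 184 x 25 x 27 mm; origin under its middle. Bystander.
Mind the look-alikes: they are no part of the job. Leave any pink or turquoise look-alike of the tin_row alone.

How it is judged:
By the outcome, as a careful person would: the job done as asked, in the order asked, and still so for the second after the job is handed in, with the robot touching nothing.
It also fails if it takes over 51 s, if anything falls off the work surface, if the arm or the gripper's body presses on something with over 40 N, if the wrist force passes 120 N, or if a joint passes its speed limit or range.

## Working session

There is one attempt and no reset: what is moved stays moved. The work goes in short steps, Python scripts to look and compute and a tool call to move; the robot and the scene stay as the last step left them, time stands still between calls to the robot, and variables do not carry over. Pictures are saved under pics/ and viewed, at most 10 in all, crops included, and the job is handed in when it is done.

Besides the shell and the picture viewer there is one more tool, called after "Call:" in YAML: its name, and indented under it one key for each argument. play_rows: Moves the arm, as the interface text tells. Its arguments: {"type":"object","properties":{"targets":{"type":"array"},"grip_force":{"type":"number"}},"required":["targets"]}

```bash
mkdir -p pics
python3 - <<'E'
from cell import bot
import cv2
for n in("side","top"):
    im=bot.get_image(n); cv2.imwrite(f"pics/{n}0.png",im[:,:,::-1]); i=bot.camera_info(n); print(n,i)
print(bot.state())
E
```

```text
side {'intrinsics': array([[608.47052303,   0.        , 315.65262472],
       [  0.        , 608.47052303, 228.7992705 ],
       [  0.        ,   0.        ,   1.        ]]), 'dist_coeffs': array([-0.07148093,  0.        ,  0.        ,  0.        ,  0.        ]), 'xyz': array([398.72625128, 830.65074555, 876.35150754]), 'orientation': array([-0.11565931,  0.9028043 , -0.4122156 ,  0.04056609])}
top {'intrinsics': array([[598.13336064,   0.        , 321.89659239],
       [  0.        , 598.13336064, 251.95767652],
       [  0.        ,   0.        ,   1.        ]]), 'dist_coeffs': array([-0.2009519,  0.       ,  0.       ,  0.       ,  0.       ]), 'xyz': array([ 445.23259685,  -34.49702203, 1303.55073114]), 'orientation': array([-0.69834824,  0.7140379 , -0.03690599,  0.03312935])}
{'time': 0.1, 'joints': array([ 1.02375767,  0.33381139,  0.03988477,  1.46615347, -0.01338962,
        1.34330007, -0.05850656]), 'qd': array([ 0.0008036 ,  0.00084301, -0.0009043 , -0.00125869,  0.00032908,
       -0.00080607, -0.00096875]), 'tau': array([ 4.06218285e-03, -6.57813263e+01,  1.34026218e+00, -4.04702747e+01,
       -5.96785569e-02,  4.08932555e-02,  5.98140605e-05]), 'eef_pos': array([ 281.30108983, -585.63084512,  291.48132994]), 'eef_rot': array([ 9.75037761e-01,  2.22037994e-01, -2.07775230e-04, -6.71800224e-04]), 'ft_force': array([-0.35525797, -0.19670415, -0.13470651]), 'wrist_torque': array([-0.0124408, -0.0049289, -0.032929 ]), 'finger_force': 0.0, 'grip_width': 86.95546849428983}
```

View pics/side0.png

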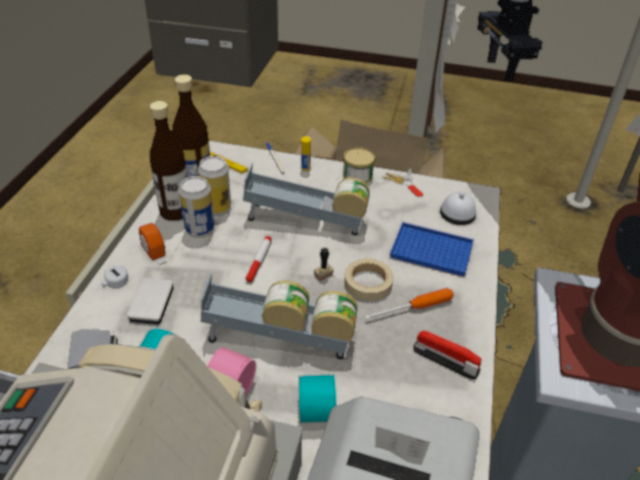

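View pics/top0.png

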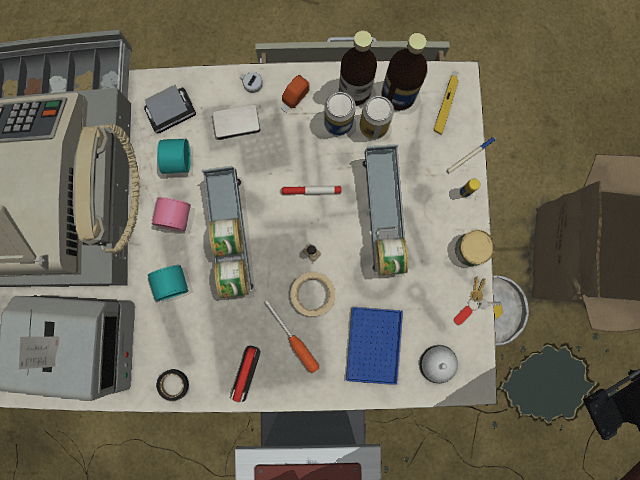

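Top view: tin_a is at (230,280), tin_row at (226,240), and tin_b at (391,257). Things that could be mistaken for them: pink (171,214), turquoise (173,156) and (168,283), cans (340,113) and (376,117), and the spare tin standing at (474,248). By the description, the waiting tins are the ones at the mouths: (230,280) and (391,257). In the side view these are (334,318) and (351,200), with the row tin at (287,305).

Run:
```python
import cv2,numpy as np
t=cv2.imread("pics/top0.png"); s=cv2.imread("pics/side0.png")
a=cv2.resize(t[140:310,190:270],None,fx=3.5,fy=3.5,interpolation=cv2.INTER_CUBIC)
b=cv2.resize(t[140:310,350:430],None,fx=3.5,fy=3.5,interpolation=cv2.INTER_CUBIC)
cv2.imwrite("pics/topc.png",np.hstack([a,b]))
a=cv2.resize(s[265:365,190:370],None,fx=4,fy=3,interpolation=cv2.INTER_CUBIC)
b=cv2.resize(s[150:250,230:410],None,fx=4,fy=3,interpolation=cv2.INTER_CUBIC)
cv2.imwrite("pics/sidec.png",np.vstack([a,b]))
```

```text
(no output)
```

View pics/topc.png

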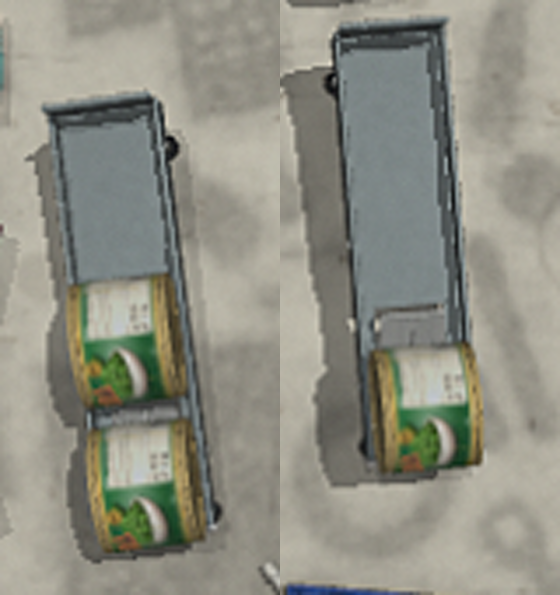

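View pics/sidec.png

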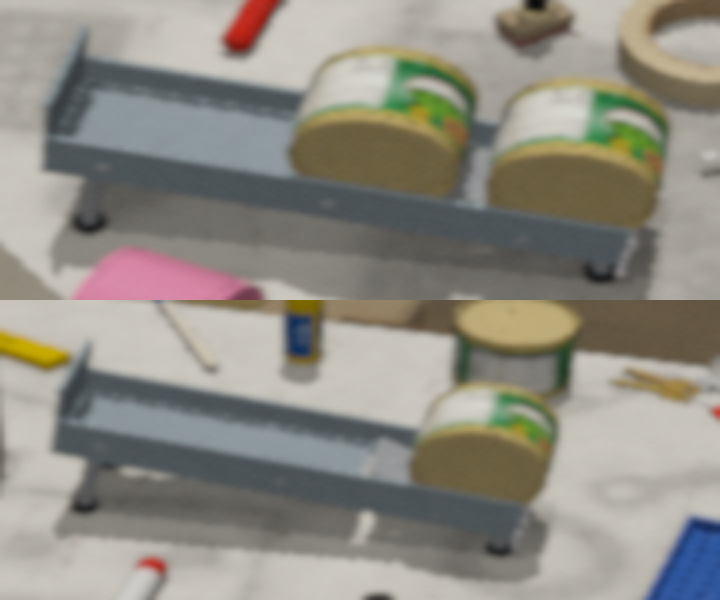

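The close crops confirm the choice. Lane a holds two green-label tins, the waiting one in the mouth at crop (147,490) and the row tin at (127,340). Lane b holds one at (425,410), with its flap up at about (405,325).

```bash
cat > h.py <<'E'
from cell import bot
import cv2,numpy as np
from scipy.spatial.transform import Rotation as R
C={n:bot.camera_info(n) for n in("side","top")}
def ray(n,p):
    c=C[n];u=cv2.undistortPoints(np.array([[p]],float),c['intrinsics'],c['dist_coeffs'])[0,0]
    d=R.from_quat(c['orientation']).apply([u[0],u[1],1]);return c['xyz'],d/np.linalg.norm(d)
def onz(n,p,z):
    o,d=ray(n,p);return o+d*(z-o[2])/d[2]
def tri(pt,ps):
    o1,d1=ray('top',pt);o2,d2=ray('side',ps)
    s=np.linalg.lstsq(np.c_[d1,-d2],o2-o1,rcond=None)[0];a=o1+s[0]*d1;b=o2+s[1]*d2
    return (a+b)/2,np.linalg.norm(a-b)
def proj(n,X):
    c=C[n];r=R.from_quat(c['orientation']).inv();x=r.apply(np.array(X)-c['xyz'])
    return cv2.projectPoints(x[None],np.zeros(3),np.zeros(3),c['intrinsics'],c['dist_coeffs'])[0].ravel()
E
python3 - <<'E'
from h import *
np.set_printoptions(precision=1,suppress=True)
ta=lambda x,y:(190+x/3.5-.4,140+y/3.5-.4); tb=lambda x,y:(350+x/3.5-.4,140+y/3.5-.4)
sa=lambda x,y:(190+x/4-.4,265+y/3-.4); sb=lambda x,y:(230+x/4-.4,150+y/3-.4)
for nm,t,s in [("a backL",ta(44,110),sa(48,132)),("a backR",ta(155,96),sa(85,32)),
 ("b backL",tb(54,30),sb(62,98)),("b backR",tb(167,20),sb(88,45))]: print(nm,*tri(t,s))
for nm,cs,tt in [("tin_a",[(92,432),(188,420),(104,560),(204,543)],ta),("row",[(70,285),(168,272),(82,408),(185,397)],ta),("tin_b",[(90,352),(190,342),(98,473),(202,465)],tb)]:
    p=[onz('top',tt(*c),71.6) for c in cs]; m=np.mean(p,0)
    v=(p[1]+p[3]-p[0]-p[2])/2
    print(nm,m,"axis len",np.linalg.norm(v),"yaw",np.arctan2(v[0],-v[1]), "diam",np.linalg.norm((p[0]+p[1]-p[2]-p[3])/2))
    yw=np.arctan2(v[0],-v[1]); near=m+29*np.array([-np.sin(yw),np.cos(yw),0]); print("  near end in side",proj('side',near))
print("side ends crop: a", sa(573,178), "b",sb(481,162))
# floor/guide lines in top view: left and right guide tops
for nm,tt,l in [("a L",ta,[(52,125),(70,275)]),("a R",ta,[(157,110),(210,500)]),("b L",tb,[(58,50),(85,350)]),("b R",tb,[(166,35),(186,340)])]:
    print(nm,[onz('top',tt(*q),h) for q,h in zip(l,[85,62])])
E
```

```text
a backL [739.7 203.7  89.9] 3.126402530395313
a backR [745.7 135.7 101.7] 1.773065437806533
b backL [ 776.6 -136.1  106.2] 1.3976059568979389
b backR [ 783.6 -203.5  104.3] 1.1612507164907342
tin_a [515.1 145.7  71.6] axis len 59.02097079246317 yaw 0.12656529585125056 diam 74.87428377480643
  near end in side [334.4 329.7]
row [603.7 157.5  71.6] axis len 60.77289804021709 yaw 0.09537988734579719 diam 75.14131065619948
  near end in side [281.7 324.3]
tin_b [ 555.8 -185.8   71.6] axis len 61.14432221031738 yaw 0.06544344183419275 diam 72.84313929855172
  near end in side [349.4 206.9]
side ends crop: a (332.85, 323.93333333333334) b (349.85, 203.6)
a L [array([733.1, 200.1,  85. ]), array([645.5, 193.1,  62. ])]
a R [array([740.3, 136.6,  85. ]), array([508.1, 109.4,  62. ])]
b L [array([ 770.8, -139.8,   85. ]), array([ 592.2, -152. ,   62. ])]
b R [array([ 779.1, -205.2,   85. ]), array([ 596.9, -213. ,   62. ])]
```

Lane a: tin at about (515,146) with yaw about 0.11. Lane b: tin at about (556,-186) with yaw about 0.075. I'll do lane b first, with the fingers nearly shut and straddling across the lane.

Call:
play_rows:
  targets:
    - [[0.0145,0.0282,-0.0065],[0,0,-0.0266],0.15]
    - [[0.0145,0.0282,-0.0065],[0,0,-0.0266],0.15]
    - [[0.0145,0.0282,-0.0065],[0,0,-0.0266],0.15]
    - [[0.0145,0.0282,-0.0065],[0,0,-0.0266],0.15]
    - [[0.0145,0.0282,-0.0065],[0,0,-0.0266],0.15]
    - [[0.0145,0.0282,-0.0065],[0,0,-0.0266],0.15]
    - [[0.0145,0.0282,-0.0065],[0,0,-0.0266],0.15]
    - [[0.0145,0.0282,-0.0065],[0,0,-0.0266],0.15]
    - [[0.0145,0.0282,-0.0065],[0,0,-0.0266],0.15]
    - [[0.0145,0.0282,-0.0065],[0,0,-0.0266],0.15]
    - [[0.0145,0.0282,-0.0065],[0,0,-0.0266],0.15]
    - [[0.0145,0.0282,-0.0065],[0,0,-0.0266],0.15]
    - [[0.0145,0.0282,-0.0065],[0,0,-0.0266],0.15]
    - [[0.0145,0.0282,-0.0065],[0,0,-0.0266],0.15]
    - [[0,0,0],[0,0,0],0.15]
    - [[0,0,0],[0,0,0],0.15]

```text
time: 1.7
eef_pos: [484.3, -190.6, 200.8]
eef_rot: [0.999, 0.039, -0.0, -0.0]
ft_force: [-0.3, -0.6, 0.3]
grip_width: 13.0
finger_force: 0.0
```

Call:
play_rows:
  targets:
    - [[0,0,-0.02],[0,0,0],0.15]
    - [[0,0,-0.02],[0,0,0],0.15]
    - [[0,0,-0.02],[0,0,0],0.15]
    - [[0,0,-0.007],[0,0,0],0.15]
    - [[0.006,0.0005,0],[0,0,0],0.15]
    - [[0.006,0.0005,0],[0,0,0],0.15]
    - [[0,0,0],[0,0,0],0.15]

```text
time: 2.4
eef_pos: [498.0, -190.3, 135.5]
eef_rot: [0.999, 0.038, 0.001, 0.0]
ft_force: [-0.2, -0.3, -0.4]
grip_width: 13.1
finger_force: 0.0
```

Run:
```python
from h import *
s=bot.get_image("side")[:,:,::-1]; t=bot.get_image("top")[:,:,::-1]
a=cv2.resize(s[110:260,230:430],(600,450),interpolation=cv2.INTER_CUBIC)
cv2.imwrite("pics/b1.png",a)
p=bot.state()['eef_pos'];print(p,proj('side',p-[0,0,70]))
```

```text
[ 497.05695717 -190.1984081   135.01684498] [378.33741733 204.30647255]
```

View pics/b1.png

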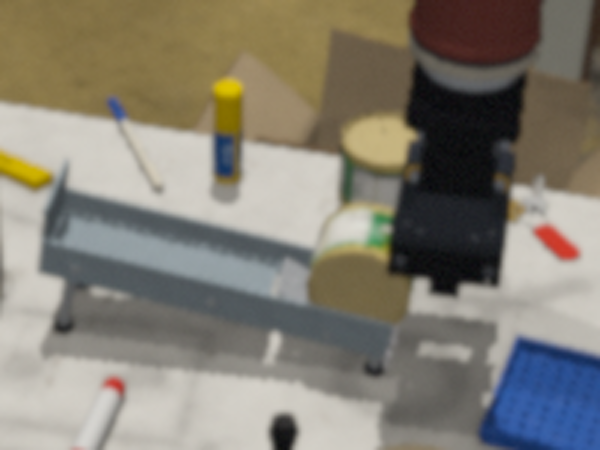

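The fingertip at crop (445,290), full image (378,207), is centred behind the tin. The tin's rear edge is at crop x≈410, so the gap is about 11 mm. Pushing slowly along the slope.

Call:
play_rows:
  targets:
    - [[0.0025,0.0002,0],[0,0,0],0.15]
    - [[0.0025,0.0002,0],[0,0,0],0.15]
    - [[0.0025,0.0002,0],[0,0,0],0.15]
    - [[0.0025,0.0002,0],[0,0,0],0.15]
    - [[0.0025,0.0002,0.0003],[0,0,0],0.15]
    - [[0.0025,0.0002,0.0003],[0,0,0],0.15]
    - [[0.0025,0.0002,0.0003],[0,0,0],0.15]
    - [[0.0025,0.0002,0.0004],[0,0,0],0.15]
    - [[0.0025,0.0002,0.0004],[0,0,0],0.15]
    - [[0.0025,0.0002,0.0004],[0,0,0],0.15]

```text
time: 3.5
eef_pos: [520.9, -188.3, 136.3]
eef_rot: [0.999, 0.038, -0.001, 0.0]
ft_force: [-4.6, -1.1, 3.2]
grip_width: 12.9
finger_force: 2.4
```

Call:
play_rows:
  targets:
    - [[0.0025,0.0002,0.00035],[0,0,0],0.15]
    - [[0.0025,0.0002,0.00035],[0,0,0],0.15]
    - [[0.0025,0.0002,0.00035],[0,0,0],0.15]
    - [[0.0025,0.0002,0.00035],[0,0,0],0.15]
    - [[0.0025,0.0002,0.00035],[0,0,0],0.15]
    - [[0.0025,0.0002,0.00035],[0,0,0],0.15]
    - [[0.0025,0.0002,0.00035],[0,0,0],0.15]
    - [[0.0025,0.0002,0.00035],[0,0,0],0.15]
    - [[0.0025,0.0002,0.00035],[0,0,0],0.15]
    - [[0.0025,0.0002,0.00035],[0,0,0],0.15]

```text
time: 4.5
eef_pos: [546.6, -186.1, 139.8]
eef_rot: [0.999, 0.038, 0.0, -0.0]
ft_force: [-2.8, -0.2, 1.8]
grip_width: 13.0
finger_force: 1.5
```

Run:
```python
from h import *
s=bot.get_image("side")[:,:,::-1]
cv2.imwrite("pics/b2.png",cv2.resize(s[110:260,230:430],(600,450),interpolation=cv2.INTER_CUBIC))
p=bot.state();print(p['eef_pos'],p['ft_force'])
```

```text
[ 547.16619658 -185.93371232  139.94172513] [-0.96619494 -0.37715069  0.08001178]
```

View pics/b2.png

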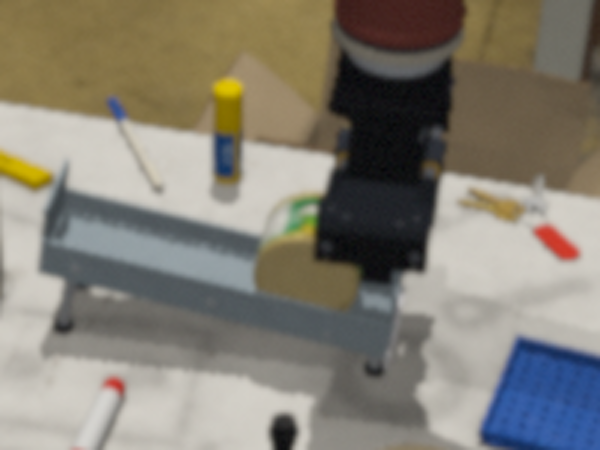

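The tin has rolled up and the contact force is gentle, so I'll continue.

Call:
play_rows:
  targets:
    - [[0.0025,0.0002,0.00035],[0,0,0],0.15]
    - [[0.0025,0.0002,0.00035],[0,0,0],0.15]
    - [[0.0025,0.0002,0.00035],[0,0,0],0.15]
    - [[0.0025,0.0002,0.00035],[0,0,0],0.15]
    - [[0.0025,0.0002,0.00035],[0,0,0],0.15]
    - [[0.0025,0.0002,0.00035],[0,0,0],0.15]
    - [[0.0025,0.0002,0.00035],[0,0,0],0.15]
    - [[0.0025,0.0002,0.00035],[0,0,0],0.15]
    - [[0.0025,0.0002,0.00035],[0,0,0],0.15]
    - [[0.0025,0.0002,0.00035],[0,0,0],0.15]
    - [[0.002,0.0002,0.0003],[0,0,0],0.15]
    - [[0.002,0.0002,0.0003],[0,0,0],0.15]
    - [[0.002,0.0002,0.0003],[0,0,0],0.15]

```text
time: 5.85
eef_pos: [577.7, -183.4, 144.3]
eef_rot: [0.999, 0.038, 0.0, -0.0]
ft_force: [-1.7, -0.0, 1.7]
grip_width: 13.0
finger_force: 0.9
```

Call:
play_rows:
  targets:
    - [[0.002,0.0002,0.0003],[0,0,0],0.15]
    - [[0.002,0.0002,0.0003],[0,0,0],0.15]
    - [[0.002,0.0002,0.0003],[0,0,0],0.15]
    - [[0.002,0.0002,0.0003],[0,0,0],0.15]
    - [[0.002,0.0002,0.0003],[0,0,0],0.15]
    - [[0.0015,0.0001,0.0002],[0,0,0],0.15]
    - [[0.0015,0.0001,0.0002],[0,0,0],0.15]
    - [[0.0015,0.0001,0.0002],[0,0,0],0.15]
    - [[0.0015,0.0001,0.0002],[0,0,0],0.15]
    - [[0.0015,0.0001,0.0002],[0,0,0],0.15]
    - [[0,0,0],[0,0,0],0.15]
    - [[0,0,0],[0,0,0],0.15]

```text
time: 7.05
eef_pos: [594.9, -182.1, 146.7]
eef_rot: [0.999, 0.038, -0.0, 0.0]
ft_force: [-0.9, -0.1, -0.2]
grip_width: 13.1
finger_force: 0.4
```

Run:
```python
from h import *
s=bot.get_image("side")[:,:,::-1]
cv2.imwrite("pics/b3.png",cv2.resize(s[110:260,230:430],(600,450),interpolation=cv2.INTER_CUBIC))
p=bot.state();print(p['eef_pos'],p['ft_force'],proj('side',p['eef_pos']-[0,0,70]))
```

```text
[ 594.89324808 -182.02584214  146.72975671] [-0.34597092 -0.18048129  0.60330373] [333.11889864 194.62574181]
```

View pics/b3.png

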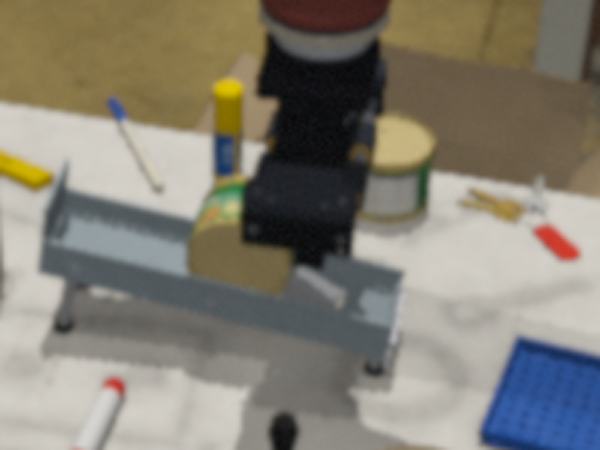

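The flap seems to be up behind the tin, with its light edge at crop (318,285). I'll push 5 mm more for certainty, then back off slowly so the tin settles.

Call:
play_rows:
  targets:
    - [[0.001,0.0001,0.0001],[0,0,0],0.15]
    - [[0.001,0.0001,0.0001],[0,0,0],0.15]
    - [[0.001,0.0001,0.0001],[0,0,0],0.15]
    - [[0.001,0.0001,0.0001],[0,0,0],0.15]
    - [[0.001,0.0001,0.0001],[0,0,0],0.15]
    - [[0,0,0],[0,0,0],0.15]
    - [[0,0,0],[0,0,0],0.15]
    - [[0,0,0],[0,0,0],0.15]

```text
time: 7.9
eef_pos: [600.1, -181.4, 147.3]
eef_rot: [0.999, 0.038, 0.0, -0.0]
ft_force: [-2.0, 0.2, 0.9]
grip_width: 13.3
finger_force: 0.7
```

Call:
play_rows:
  targets:
    - [[-0.001,-0.0001,-0.0001],[0,0,0],0.15]
    - [[-0.001,-0.0001,-0.0001],[0,0,0],0.15]
    - [[-0.001,-0.0001,-0.0001],[0,0,0],0.15]
    - [[-0.001,-0.0001,-0.0001],[0,0,0],0.15]
    - [[-0.001,-0.0001,-0.0001],[0,0,0],0.15]
    - [[-0.001,-0.0001,-0.0001],[0,0,0],0.15]
    - [[-0.001,-0.0001,-0.0001],[0,0,0],0.15]
    - [[-0.001,-0.0001,-0.0001],[0,0,0],0.15]
    - [[-0.001,-0.0001,-0.0001],[0,0,0],0.15]
    - [[-0.001,-0.0001,-0.0001],[0,0,0],0.15]
    - [[-0.001,-0.0001,-0.0001],[0,0,0],0.15]
    - [[-0.001,-0.0001,-0.0001],[0,0,0],0.15]
    - [[-0.001,-0.0001,-0.0001],[0,0,0],0.15]
    - [[-0.001,-0.0001,-0.0001],[0,0,0],0.15]

```text
time: 9.3
eef_pos: [585.8, -182.9, 145.8]
eef_rot: [0.999, 0.038, 0.0, -0.0]
ft_force: [-0.7, 0.6, 0.2]
grip_width: 13.0
finger_force: 0.0
```

Call:
play_rows:
  targets:
    - [[-0.005,-0.0004,0],[0,0,0],0.15]
    - [[-0.01,-0.0008,0],[0,0,0],0.15]
    - [[-0.02,-0.0015,0],[0,0,0],0.15]
    - [[-0.03,-0.0022,0],[0,0,0],0.15]
    - [[-0.03,-0.0022,0],[0,0,0],0.15]
    - [[-0.01,0,0.01],[0,0,0],0.15]
    - [[0,0,0.03],[0,0,0],0.15]
    - [[0,0,0.03],[0,0,0],0.15]

```text
time: 10.1
eef_pos: [480.0, -190.0, 216.9]
eef_rot: [0.999, 0.037, -0.0, -0.0]
ft_force: [0.5, -0.4, 0.8]
grip_width: 13.5
finger_force: 0.0
```

Run:
```python
from h import *
s=bot.get_image("side")[:,:,::-1];t=bot.get_image("top")[:,:,::-1]
a=cv2.resize(s[110:260,230:430],(500,375),interpolation=cv2.INTER_CUBIC)
b=cv2.resize(t[140:290,350:430],(200,375),interpolation=cv2.INTER_CUBIC)
cv2.imwrite("pics/b4.png",np.hstack([a,b]))
p=bot.state();print(p['eef_pos'],p['ft_force'])
```

```text
[ 482.6808645  -190.57465559  220.54944362] [0.18702497 0.69909056 0.28357085]
```

View pics/b4.png

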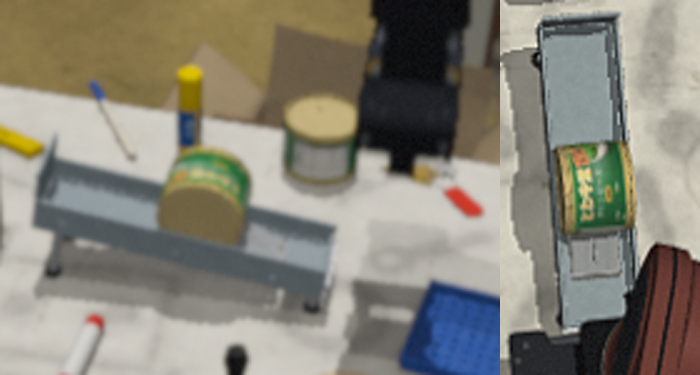

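tin_b rests on the raised flap: it is at side crop (205,200), and the flap is visible at top crop (597,258). Now lane a.

Call:
play_rows:
  targets:
    - [[-0.003,0.0274,0],[0,0,0.0028],0.15]
    - [[-0.003,0.0274,0],[0,0,0.0028],0.15]
    - [[-0.003,0.0274,0],[0,0,0.0028],0.15]
    - [[-0.003,0.0274,0],[0,0,0.0028],0.15]
    - [[-0.003,0.0274,0],[0,0,0.0028],0.15]
    - [[-0.003,0.0274,0],[0,0,0.0028],0.15]
    - [[-0.003,0.0274,0],[0,0,0.0028],0.15]
    - [[-0.003,0.0274,0],[0,0,0.0028],0.15]
    - [[-0.003,0.0274,0],[0,0,0.0028],0.15]
    - [[-0.003,0.0274,0],[0,0,0.0028],0.15]
    - [[-0.003,0.0274,0],[0,0,0.0028],0.15]
    - [[-0.003,0.0274,0],[0,0,0.0028],0.15]
    - [[0,0,0],[0,0,0],0.15]
    - [[0,0,0],[0,0,0],0.15]

```text
time: 11.6
eef_pos: [444.7, 138.9, 215.7]
eef_rot: [0.998, 0.055, -0.0, 0.0]
ft_force: [0.3, -0.2, -0.1]
grip_width: 13.0
finger_force: 0.0
```

Call:
play_rows:
  targets:
    - [[0,0,-0.02],[0,0,0],0.15]
    - [[0,0,-0.025],[0,0,0],0.15]
    - [[0,0,-0.025],[0,0,0],0.15]
    - [[0,-0.0005,-0.011],[0,0,0],0.15]
    - [[0.006,0.0005,0],[0,0,0],0.15]
    - [[0.006,0.0005,0],[0,0,0],0.15]
    - [[0,0,0],[0,0,0],0.15]
    - [[0,0,0],[0,0,0],0.15]

```text
time: 12.4
eef_pos: [457.7, 139.5, 135.8]
eef_rot: [0.999, 0.054, 0.001, -0.0]
ft_force: [0.5, -0.7, -0.4]
grip_width: 13.3
finger_force: 0.0
```

Call:
play_rows:
  targets:
    - [[0.0025,0.0003,0],[0,0,0],0.15]
    - [[0.0025,0.0003,0],[0,0,0],0.15]
    - [[0.0025,0.0003,0],[0,0,0],0.15]
    - [[0.0025,0.0003,0.0002],[0,0,0],0.15]
    - [[0.0025,0.0003,0.0003],[0,0,0],0.15]
    - [[0.0025,0.0003,0.0004],[0,0,0],0.15]
    - [[0.0025,0.0003,0.0004],[0,0,0],0.15]
    - [[0.0025,0.0003,0.0004],[0,0,0],0.15]

```text
time: 13.2
eef_pos: [476.9, 141.7, 136.5]
eef_rot: [0.999, 0.055, -0.0, 0.0]
ft_force: [-2.4, -0.3, 1.2]
grip_width: 12.9
finger_force: 0.9
```

Call:
play_rows:
  targets:
    - [[0.0025,0.0003,0.00035],[0,0,0],0.15]
    - [[0.0025,0.0003,0.00035],[0,0,0],0.15]
    - [[0.0025,0.0003,0.00035],[0,0,0],0.15]
    - [[0.0025,0.0003,0.00035],[0,0,0],0.15]
    - [[0.0025,0.0003,0.00035],[0,0,0],0.15]
    - [[0.0025,0.0003,0.00035],[0,0,0],0.15]
    - [[0.0025,0.0003,0.00035],[0,0,0],0.15]
    - [[0.0025,0.0003,0.00035],[0,0,0],0.15]
    - [[0.0025,0.0003,0.00035],[0,0,0],0.15]
    - [[0.0025,0.0003,0.00035],[0,0,0],0.15]

```text
time: 14.2
eef_pos: [502.2, 144.8, 140.1]
eef_rot: [0.999, 0.054, 0.0, -0.0]
ft_force: [-5.1, 0.3, 0.7]
grip_width: 12.8
finger_force: 2.1
```

Call:
play_rows:
  targets:
    - [[0.0025,0.0003,0.00035],[0,0,0],0.15]
    - [[0.0025,0.0003,0.00035],[0,0,0],0.15]
    - [[0.0025,0.0003,0.00035],[0,0,0],0.15]
    - [[0.0025,0.0003,0.00035],[0,0,0],0.15]
    - [[0.0025,0.0003,0.00035],[0,0,0],0.15]
    - [[0.0025,0.0003,0.00035],[0,0,0],0.15]
    - [[0.0025,0.0003,0.00035],[0,0,0],0.15]
    - [[0.0025,0.0003,0.00035],[0,0,0],0.15]
    - [[0.0025,0.0003,0.00035],[0,0,0],0.15]
    - [[0.0025,0.0003,0.00035],[0,0,0],0.15]

```text
time: 15.2
eef_pos: [527.1, 147.7, 143.6]
eef_rot: [0.999, 0.054, 0.0, -0.0]
ft_force: [-4.7, 0.5, 0.4]
grip_width: 13.2
finger_force: 2.1
```

Run:
```python
from h import *
s=bot.get_image("side")[:,:,::-1]
cv2.imwrite("pics/a1.png",cv2.resize(s[220:370,190:390],(600,450),interpolation=cv2.INTER_CUBIC))
p=bot.state();print(p['eef_pos'],p['ft_force'])
```

```text
[527.73049465 147.7535052  143.72347853] [-0.64860708 -0.37357091  0.83901069]
```

View pics/a1.png

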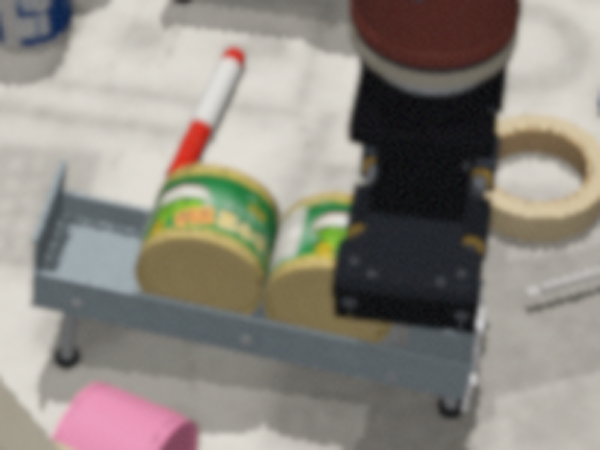

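Both tins in lane a are moving up together, the row tin at crop (205,250) and tin_a at (320,280). The last picture I can view is kept for the end, so from here I push on to x≈560 mm.

Call:
play_rows:
  targets:
    - [[0.0025,0.0003,0.00035],[0,0,0],0.15]
    - [[0.0025,0.0003,0.00035],[0,0,0],0.15]
    - [[0.0025,0.0003,0.00035],[0,0,0],0.15]
    - [[0.0025,0.0003,0.00035],[0,0,0],0.15]
    - [[0.002,0.0002,0.0003],[0,0,0],0.15]
    - [[0.002,0.0002,0.0003],[0,0,0],0.15]
    - [[0.002,0.0002,0.0003],[0,0,0],0.15]
    - [[0.002,0.0002,0.0003],[0,0,0],0.15]

```text
time: 16.05
eef_pos: [545.1, 149.7, 146.2]
eef_rot: [0.999, 0.054, 0.0, -0.0]
ft_force: [-1.7, 0.6, -0.2]
grip_width: 13.3
finger_force: 1.1
```

Call:
play_rows:
  targets:
    - [[0.0015,0.0002,0.0002],[0,0,0],0.15]
    - [[0.0015,0.0002,0.0002],[0,0,0],0.15]
    - [[0.0015,0.0002,0.0002],[0,0,0],0.15]
    - [[0.0015,0.0002,0.0002],[0,0,0],0.15]
    - [[0.0015,0.0002,0.0002],[0,0,0],0.15]
    - [[0.001,0.0001,0.0001],[0,0,0],0.15]
    - [[0.001,0.0001,0.0001],[0,0,0],0.15]
    - [[0.001,0.0001,0.0001],[0,0,0],0.15]
    - [[0.001,0.0001,0.0001],[0,0,0],0.15]
    - [[0.001,0.0001,0.0001],[0,0,0],0.15]
    - [[0.001,0.0001,0.0001],[0,0,0],0.15]
    - [[0,0,0],[0,0,0],0.15]
    - [[0,0,0],[0,0,0],0.15]
    - [[0,0,0],[0,0,0],0.15]

```text
time: 17.45
eef_pos: [558.6, 151.3, 147.8]
eef_rot: [0.999, 0.054, 0.0, -0.0]
ft_force: [-0.9, -0.1, -0.1]
grip_width: 12.5
finger_force: 0.6
```

Call:
play_rows:
  targets:
    - [[0.001,0.0001,0.0001],[0,0,0],0.15]
    - [[0.001,0.0001,0.0001],[0,0,0],0.15]
    - [[0,0,0],[0,0,0],0.15]
    - [[0,0,0],[0,0,0],0.15]
    - [[-0.001,-0.0001,-0.0001],[0,0,0],0.15]
    - [[-0.001,-0.0001,-0.0001],[0,0,0],0.15]
    - [[-0.001,-0.0001,-0.0001],[0,0,0],0.15]
    - [[-0.001,-0.0001,-0.0001],[0,0,0],0.15]

```text
time: 18.25
eef_pos: [556.5, 151.1, 147.6]
eef_rot: [0.999, 0.054, 0.0, -0.0]
ft_force: [0.6, 0.0, -0.9]
grip_width: 13.2
finger_force: 0.1
```

Call:
play_rows:
  targets:
    - [[-0.001,-0.0001,-0.0001],[0,0,0],0.15]
    - [[-0.001,-0.0001,-0.0001],[0,0,0],0.15]
    - [[-0.001,-0.0001,-0.0001],[0,0,0],0.15]
    - [[-0.001,-0.0001,-0.0001],[0,0,0],0.15]
    - [[-0.001,-0.0001,-0.0001],[0,0,0],0.15]
    - [[-0.001,-0.0001,-0.0001],[0,0,0],0.15]
    - [[-0.001,-0.0001,-0.0001],[0,0,0],0.15]
    - [[-0.001,-0.0001,-0.0001],[0,0,0],0.15]
    - [[-0.001,-0.0001,-0.0001],[0,0,0],0.15]

```text
time: 19.15
eef_pos: [547.4, 150.2, 146.7]
eef_rot: [0.999, 0.054, 0.0, -0.0]
ft_force: [1.4, 0.4, -0.3]
grip_width: 13.0
finger_force: 0.0
```

Call:
play_rows:
  targets:
    - [[-0.001,-0.0001,0],[0,0,0],0.15]
    - [[-0.001,-0.0001,0],[0,0,0],0.15]
    - [[-0.001,-0.0001,0],[0,0,0],0.15]
    - [[0,0,0],[0,0,0],0.15]
    - [[0,0,0],[0,0,0],0.15]

```text
time: 19.65
eef_pos: [544.4, 149.9, 146.7]
eef_rot: [0.999, 0.054, 0.0, -0.0]
ft_force: [0.3, -0.2, 0.2]
grip_width: 13.1
finger_force: 0.0
```

The finger has lost contact, so the tin is being held by the flap. Withdrawing for a final look.

Call:
play_rows:
  targets:
    - [[-0.005,-0.0005,0],[0,0,0],0.15]
    - [[-0.01,-0.001,0],[0,0,0],0.15]
    - [[-0.02,-0.002,0],[0,0,0],0.15]
    - [[-0.03,-0.003,0],[0,0,0],0.15]
    - [[-0.03,-0.003,0],[0,0,0],0.15]
    - [[0,0,0.02],[0,0,0],0.15]
    - [[0,-0.02,0.03],[0,0,0],0.15]
    - [[0,-0.03,0.03],[0,0,0],0.15]
    - [[0,-0.03,0],[0,0,0],0.15]
    - [[0,-0.03,0],[0,0,0],0.15]
    - [[0,-0.03,0],[0,0,0],0.15]
    - [[0,0,0],[0,0,0],0.15]
    - [[0,0,0],[0,0,0],0.15]

```text
time: 20.95
eef_pos: [448.8, 0.3, 226.6]
eef_rot: [0.999, 0.054, -0.0, -0.0]
ft_force: [-0.3, 0.7, 0.3]
grip_width: 12.8
finger_force: 0.0
```

Run:
```python
from h import *
s=bot.get_image("side")[:,:,::-1];t=bot.get_image("top")[:,:,::-1]
a=s[150:370,190:420]; b=t[140:360,180:420]
cv2.imwrite("pics/fin.png",cv2.resize(np.hstack([a,b]),(800,376),interpolation=cv2.INTER_CUBIC))
```

```text
(no output)
```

View pics/fin.png

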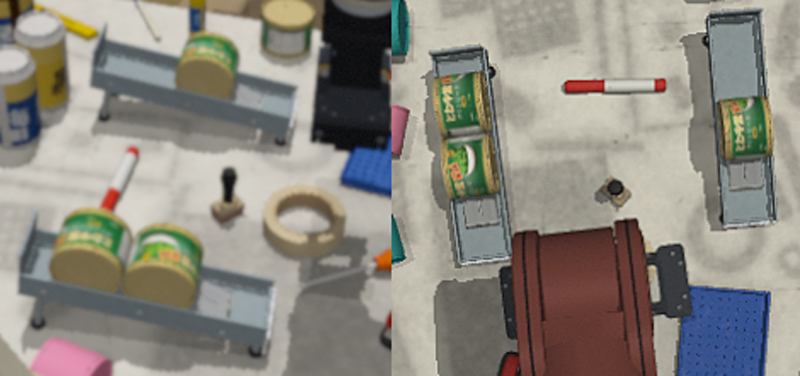

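Both tins rest behind raised flaps: lane a's pair at top crop (468,165) and (460,105), lane b's at (747,127). The bystanders in view haven't moved.

```bash
python3 -c "
from cell import bot
print(bot.finish_job())"
```

```text
the job is handed in; nothing more can be done
None
```

I pushed both waiting tins past their flaps and let them settle back onto them, with the tin already in lane a moved up ahead, and handed the job in at about 21 s of the 51 s allowed; no verdict came back.

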